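# Open the ratchet jar rack

## Robot

A 6-joint arm with a two-finger parallel gripper is mounted at the origin on a cart in front of the work surface, level with it; the furniture and walls round the work are solid. World frame = base frame: x ahead of the robot, y to its left, z up, the work surface at z = 0. Lengths are in mm, angles in rad, forces in N, time in s.
With the tool pointing down it reaches from about 350 to 975 mm from the base axis. Payload 7.1 kg.
Tool frame: the origin (TCP) lies at the centre of the arm's flange, where the gripper is bolted on; the fingertips stand 182 mm ahead of it and the grasp point (between the pads) lies 163 mm ahead of it; z points along the fingers, y is the line along which they close (so a half turn about z gives the same grasp; the last joint's range is limited). The gripper opens to 88 mm and grips with 3 to 60 N. Pads are 20 mm wide; open, the fingers measure 115 mm over their backs; the gripper's body (75 mm by 178 mm) begins 61 mm behind the grasp point.
Start: joints at [-1.197, 0.423, 1.63, -0, 1.089, -0.019], TCP at [239.252, -577.378, 404.675] pointing down, gripper open.
Joint ranges: [-3, 3], [-0.9, 2.11], [0.09, 2.58], [-1.31, 4.45], [0.11, 2.69], [-2.54, 2.54]. Speed limits (rad/s): [2.39, 2.39, 3.01, 3.14, 3.14, 3.14].

## Interface

Orientations are given as a rotation vector (axis times angle).
In Python, from workcell import readout, get_image, ctrl gives the robot as it stands.
- The arm moves only by the tool step_arm, never from a script. Its argument "targets" is a list that holds one entry, the list of rows, each a list of 7 numbers: the shift along the world's x, y, z as a fraction of full scale, then the turn, a rotation vector about the world's x, y, z as a fraction of full scale, then the opening, from 0 (shut) to 1 (fully open). In form: [[[dx, dy, dz, wx, wy, wz, claw], ...]]. A call has exactly 5 rows; each row shifts and turns the commanded pose from where the row before left it; what a row does not reach is not made up. Full scale, the value 1, is 0.05 m for a shift and 4 degrees for a turn. A row lasts 1/8 s, in which the tool goes at most 62.5 mm and 10.7 degrees, less where a joint would pass 70% of its speed; a pose out of reach is approached as far as the arm can. A call with a number of a shift or a turn outside -1 to 1 is refused whole. A call with a gripper value outside its range is refused whole. The fingers move at their own pace and stop on an object; the grip force is fixed at half the most. Time passes only in rows, so rows that do not move let the fingers close, or fill a call up. It gives the time, the measured TCP pose, the force, the opening and the grip force at its end, in the units of the state.
- readout.get_obs(): the state, without advancing time (a new reading comes with each control period).
- get_image(name): name is "side" or "top" or "wrist"; returns a dict with "pixels" (400x640x3 uint8, red, green, blue), "intrinsics" (3x3 intrinsics, pixels), "extrinsics" (4x4, takes a point from world to camera coordinates). Camera axes: x right, y down, z forward; pixel columns grow to the right and rows downward; lengths in mm; the calibration is good to about 2 mm. A picture is of the moment at which its call begins. There is no depth.
- ctrl.close_job(): hands the job in; it is judged then, once.
The state is a dict: "t": time; "qpos": joint angles; "qvel": joint speeds; "joint_torque": joint torques, N m; "ee_pos": TCP position; "orientation": TCP orientation; "ft_force": force on the tool from outside, world axes, zero at the start; "moment": the same for the moment, N m; "width": finger opening in mm; "grasp_force": force on a finger pad.
Only numpy, scipy, OpenCV 4.12 (cv2) and the standard library are available. Lean on these libraries where they do the work, as an engineer would, in place of code of your own. Each camera call takes 0.05 s, during which the arm holds its last target. There are 200 camera calls.

## Task

Make room in the jar rack on the draining board: press the jaw's square release pad all the way down (it stays down by itself), then push the sliding jaw away from the jars, along its bar, until it is fully back against the end block. Keep the fingers closed and only press and push, never grip the jaw; leave the three jars standing where they are, and finish clear of everything.

Things in the scene. Friction and masses are not known exactly. Their poses are not given: they have to be found in the camera images.
- rack: Fixed jar rack: wooden board 150 (x) x 360 (y) x 12 mm, end plate at its left (+y) end; along its front a steel bar (centre line at x = -50 mm, top z = 45 mm, small ratchet teeth on its front) between two dark steel end blocks (30 x 15 mm, top z = 50 mm). Origin: underside centre of the board, on the work surface; z up, y along the bar to the left, x away from the robot.
- rack_home (a point): Point 57 mm above the work surface, over the inner (left) face of the right-hand end block and the bar's centre line: the right-hand end of the jaw's carriage reaches it when the jaw is fully back. Axes as the rack's.
- jaw_push (a point): Where to push (towards the rack's -y): on the left, jar-side face of the jaw's upright grey plate, near its front end, clear of jars; 30 mm in front of the bar's centre line, 85 mm above the work surface. The plate is 8 mm thick, reaches 20 mm in front of this point, 150 mm behind it and 20 mm above it; its lower edge here is 35 mm below it. Moves with the jaw; axes as the rack's.
- release_top (a point): Top centre of the release pad: square dark steel pad 36 x 36 x 8 mm with three low ribs, on the jaw's grey carriage (62 mm long, 65 wide, its top 66 mm above the work surface) right of the upright plate; its centre is 47 mm to the right (-y) of the plate's left face. Top 88 mm above the work surface when up, 74 mm when pressed. Axes as the rack's.
- release (a joint): Release pad: 0 = up (jaw locked by the ratchet), 0.014 m = pressed fully down on the carriage (jaw free from 0.010). It takes about 3 N to move and stays where it is left.
- jaw (a joint): Sliding jaw along the bar: grows as it moves towards the rack's -y, away from the jars; it starts at 0.003 to 0.008 m, locked with a few mm of play, and 0.105 m = fully back at its stop by the right-hand end block. About 3 N of friction; it stays where it is left.
- jar_a_mid (a point): Spice jar with a green cap, 46 mm across, 106 mm high; standing loose on the rack's board behind the bar, on the left side of the jaw. To be left alone. Point: its centre, 53 mm above its foot; z up.
- mill_mid (a point): Shaker with a round grey top, 44 mm across, 90 mm high; standing loose on the rack's board behind the bar, on the left side of the jaw. To be left alone. Point: its centre, 45 mm above its foot; z up.
- jar_b_mid (a point): Second spice jar with a green cap, 46 mm across, 106 mm high; standing loose on the rack's board behind the bar, on the left side of the jaw. To be left alone. Point: its centre, 53 mm above its foot; z up.
Things that resemble listed ones, but are neither listed nor needed, are in the scene too. What is shaped like the part that bears jar_b_mid but yellow is not meant.

How it is judged:
By the outcome, as a careful person would: the job done as asked, in the order asked, and still so for the second after the job is handed in, with the robot touching nothing.
It also fails if it takes over 38 s, if anything falls off the work surface, if the arm or the gripper's body presses on something with over 40 N, if the wrist force passes 120 N, or if a joint passes its speed limit or range.

## Working session

There is one attempt and no reset: what is moved stays moved. The work goes in short steps, Python scripts to look and compute and a tool call to move; the robot and the scene stay as the last step left them, time stands still between calls to the robot, and variables do not carry over. Pictures are saved under pics/ and viewed, at most 10 in all, crops included, and the job is handed in when it is done.

Besides the shell and the picture viewer there is one more tool, called after ">>>" as name(argument=value, ...), one argument or row to a line, values as JSON. step_arm: Moves the arm, as the interface text tells. Shift numbers are shares of 0.05 m and turn numbers shares of 4 degrees, none past 1 either way. Its arguments: {"type":"object","properties":{"targets":{"type":"array"}},"required":["targets"]}

```bash
mkdir -p pics; cat > h.py <<'E'
import numpy as np,cv2
from workcell import readout,get_image,ctrl
def snap(n,f):
    d=get_image(n); cv2.imwrite(f'pics/{f}.png',d['pixels'][:,:,::-1]); np.savez(f'pics/{f}.npz',K=d['intrinsics'],E=d['extrinsics']); return d
def ray(f,u,v):
    d=np.load(f'pics/{f}.npz'); K,E=d['K'],d['E']; R,t=E[:3,:3],E[:3,3]
    return -R.T@t, R.T@np.linalg.solve(K,[u,v,1.])
def atz(f,u,v,z):
    c,r=ray(f,u,v); return c+r*(z-c[2])/r[2]
def proj(f,p):
    d=np.load(f'pics/{f}.npz'); q=d['K']@(d['E'][:3,:3]@np.array(p,float)+d['E'][:3,3]); return q[:2]/q[2]
def crop(f,o,x0,y0,x1,y1,s):
    i=cv2.imread(f'pics/{f}.png')[y0:y1,x0:x1]; cv2.imwrite(f'pics/{o}.png',cv2.resize(i,None,fx=s,fy=s,interpolation=cv2.INTER_CUBIC))
E
python3 -c "
from h import *
for n in ('top','side'): snap(n,n+'0'); print(n,ray(n+'0',320,200))
print(readout.get_obs())"
```

```text
top (array([357.23834952,  98.3866599 , 925.98820951]), array([ 0.16122387,  0.02037026, -0.98689527]))
side (array([ 308.06645103, -593.44922545,  460.91158933]), array([ 0.2636693 ,  0.85648311, -0.44383669]))
{'t': 0.1, 'qpos': array([-1.19697501e+00,  4.23788018e-01,  1.63062044e+00, -7.81783031e-06,
        1.08862039e+00, -1.90140325e-02]), 'qvel': array([-0.00162149, -0.00307337, -0.00314144,  0.00038806,  0.00034083,
        0.00066619]), 'joint_torque': array([ 9.45068382e-05, -5.45617068e+01, -2.74325073e+01,  6.44517085e-02,
        1.88006664e-02, -5.43089106e-05]), 'ee_pos': array([ 239.17650168, -577.14589556,  403.96182292]), 'orientation': array([-3.07979965e+00, -6.12834202e-01,  4.08642557e-04]), 'ft_force': array([ 0.12708772, -0.48284852, -0.22307797]), 'moment': array([0.02632977, 0.01742697, 0.00550118]), 'grasp_force': 0.0, 'width': 87.50825403869075}
```

View pics/top0.png

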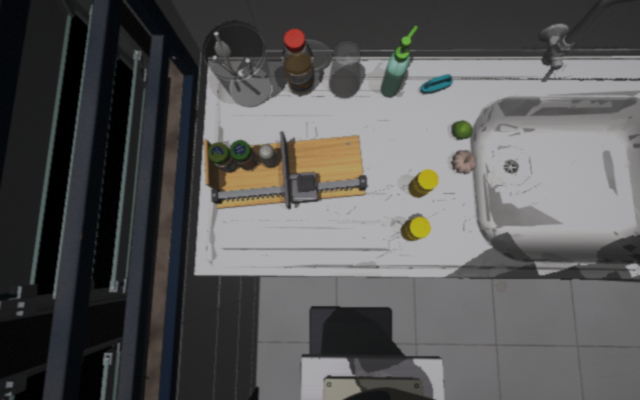

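View pics/side0.png

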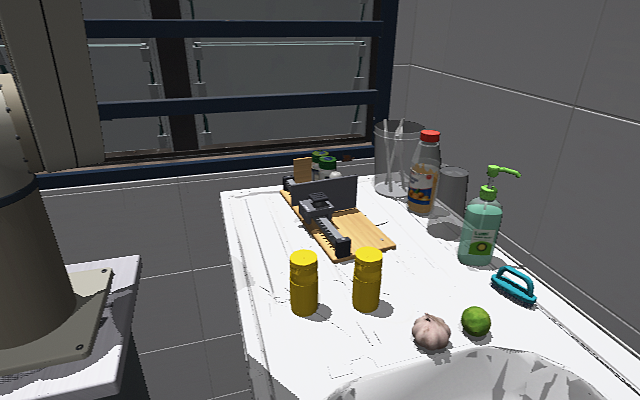

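The top picture shows the rack at about (208–367, 137–207), with the plate at about (286, 135–207), the release pad at about (305, 183), the right end block at (363, 183) and the green caps at (217, 150) and (240, 149). The shaker is at (266, 153). Possible mix-ups: the yellow jars at (425, 182) and (418, 228) are decoys. The pad could be confused with the end blocks at (363, 183) and (215, 194), but it is the square on the carriage right of the plate.

```bash
python3 -c "
from h import *
crop('top0','c1',200,125,380,217,4.4)"
```

```text
(no output)
```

View pics/c1.png

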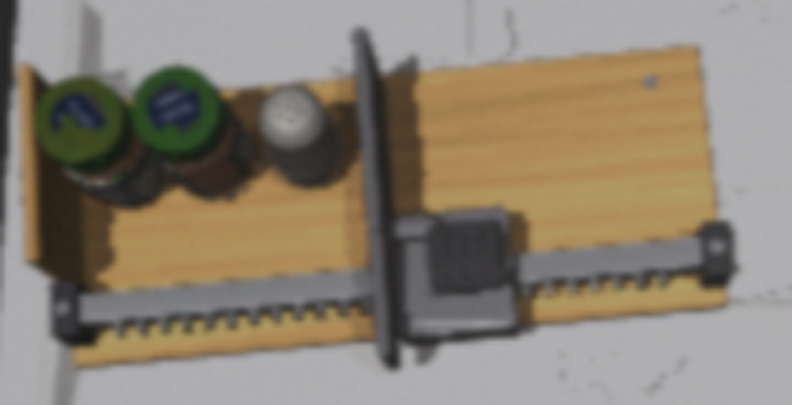

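The crop confirms it: the square ribbed pad is at crop (470, 255), on the carriage right of the upright plate. The blocks are at (716, 247) and (63, 307), and the plate's top edge runs from (360, 30) to (388, 362).

```bash
python3 -c "
from h import *
np.set_printoptions(precision=1,suppress=True)
P={}
for n,u,v,z in [('pad',470,255,88),('Rblk',716,247,50),('Lblk',63,307,50),('plB',360,30,105),('plF',388,362,105),('bRB',698,47,12),('bRF',727,303,12),('bLF',75,365,12),('jb',178,110,118),('mill',292,115,102),('ja',80,120,118)]:
    P[n]=atz('top0',200+u/4.4,125+v/4.4,z); print(n,P[n])
d=P['Lblk']-P['Rblk'];print(np.linalg.norm(d),'yaw',np.degrees(np.arctan2(-d[0],d[1])))
d=P['bLF']-P['bRF'];print(np.linalg.norm(d),'yaw',np.degrees(np.arctan2(-d[0],d[1])))
d=P['plB']-P['plF'];print(np.linalg.norm(d),'yaw',np.degrees(np.arctan2(d[1],d[0])))
print(np.linalg.norm(P['bRB']-P['bRF']))
# side crop
print(proj('side0',P['pad']),proj('side0',P['Rblk']))
crop('side0','c2',270,140,410,260,5)"
```

```text
pad [532.2 145.1  88. ]
Rblk [544.8  18.1  50. ]
Lblk [511.7 360.8  50. ]
plB [644.7 201.4 105. ]
plF [475.3 183.5 105. ]
bRB [667.3  23.2  12. ]
bRF [521.8   9.1  12. ]
bLF [486.3 363.8  12. ]
jb [598.8 288.9 118. ]
mill [601.  234.9 102. ]
ja [593.6 337.3 118. ]
344.3133051001392 yaw 5.528651013964848
356.54037165130154 yaw 5.720087616462187
170.3525951240157 yaw 6.0255227634295885
146.17448630713116
[318.7 196.2] [342.9 239.5]
```

View pics/c2.png

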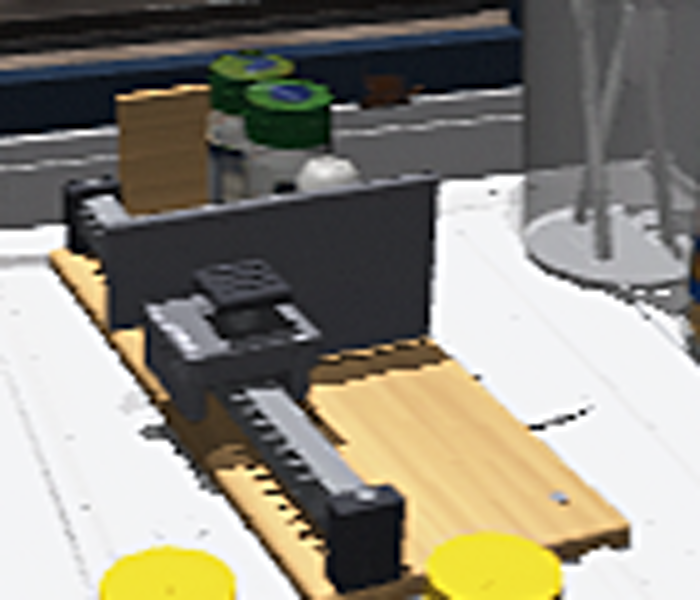

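Checks: yaw comes out at about 5.7° by three measures. The board is 357 × 146 mm against 360 × 150, the plate is 170 mm, the pad lies on the bar line, and the side reprojection of the pad is within a pixel. Moving now, with the fingers closed.

>>> step_arm(
  targets=[
    [[0.6,0.9,0,0,0,-0.84,0],[0.6,0.9,0,0,0,-0.84,0],[0.6,0.9,0,0,0,-0.84,0],[0.6,0.9,0,0,0,-0.84,0],[0.6,0.9,0,0,0,-0.84,0]],
  ],
)

```text
t: 0.72
ee_pos: [389.9, -350.8, 404.5]
orientation: [-3.138, -0.153, 0.0]
ft_force: [1.6, -0.4, -0.1]
width: 41.5
grasp_force: 0.0
```

>>> step_arm(
  targets=[
    [[0.3,1,0,0,0,0,0],[0.3,1,0,0,0,0,0],[0.3,1,0,0,0,0,0],[0.3,1,0,0,0,0,0],[0.3,1,0,0,0,0,0]],
  ],
)

```text
t: 1.35
ee_pos: [464.4, -100.7, 404.6]
orientation: [-3.138, -0.156, 0.0]
ft_force: [1.0, -0.6, 0.3]
width: 0.6
grasp_force: 0.0
```

>>> step_arm(
  targets=[
    [[0.3,1,0,0,0,0,0],[0.3,1,0,0,0,0,0],[0.3,1,0,0,0,0,0],[0.3,1,0,0,0,0,0],[0,0.5,0,0,0,0,0]],
  ],
)

```text
t: 1.98
ee_pos: [524.8, 125.0, 404.4]
orientation: [-3.137, -0.16, -0.0]
ft_force: [0.7, 0.4, -0.1]
width: 0.3
grasp_force: 0.0
```

>>> step_arm(
  targets=[
    [[0.14,0.4,0,0,0,0,0],[0,0,-0.8,0,0,0,0],[0,0,-0.8,0,0,0,0],[0,0,-0.3,0,0,0,0],[0,0,0,0,0,0,0]],
  ],
)

```text
t: 2.6
ee_pos: [531.3, 142.3, 309.1]
orientation: [3.137, 0.156, -0.003]
ft_force: [0.1, 0.2, 0.5]
width: 0.4
grasp_force: 0.0
```

```bash
python3 -c "
from h import *
snap('wrist','w1');snap('side','s1');crop('side','s1c',0,0,1,1,1) if 0 else crop('s1','s1c',250,60,410,260,3)
a=cv2.imread('pics/w1.png');b=cv2.imread('pics/s1c.png');b=cv2.resize(b,(320,400));a=cv2.resize(a,(480,300))
c=np.zeros((400,800,3),np.uint8);c[:300,:480]=a;c[:,480:]=b;cv2.imwrite('pics/m1.png',c)
for p in [(532.2,145.1,88),(497.7,188.9,85)]:print(proj('w1',p),proj('s1',p))
print(proj('s1',[532,145,128]),readout.get_obs()['ee_pos'])"
```

```text
[318.70711164 220.75777837] [318.64443455 196.20204856]
[254.76662403 257.70328579] [298.69988597 191.14277492]
[318.71450316 179.60743029] [531.93771492 142.57820978 310.75402386]
```

View pics/m1.png

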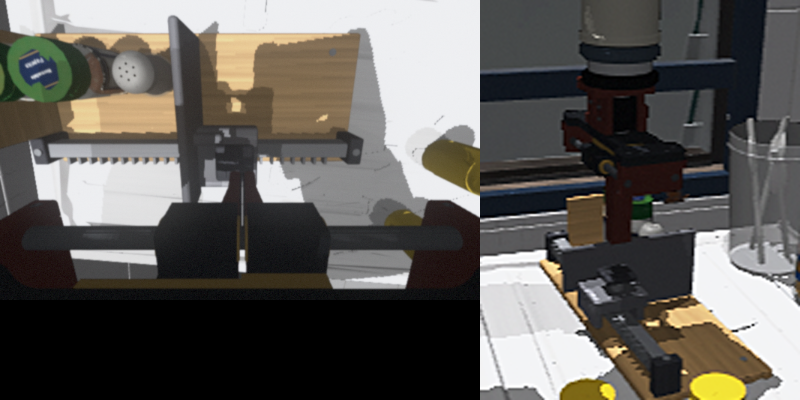

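The wrist view shows the tips (240, 175) right over the ribbed pad (about 235, 155), and the side crop agrees. Pressing now.

>>> step_arm(
  targets=[
    [[0,0.04,-0.4,0,0,0,0],[0,0,-0.2,0,0,0,0],[0,0,-0.16,0,0,0,0],[0,0,-0.14,0,0,0,0],[0,0,-0.1,0,0,0,0]],
  ],
)

```text
t: 3.32
ee_pos: [531.5, 144.6, 259.8]
orientation: [-3.138, -0.156, -0.001]
ft_force: [-0.2, -0.5, 2.5]
width: 0.5
grasp_force: 1.4
```

>>> step_arm(
  targets=[
    [[0,0,-0.04,0,0,0,0],[0,0,-0.02,0,0,0,0],[0,0,0,0,0,0,0],[0,0,0,0,0,0,0],[0,0,0,0,0,0,0]],
  ],
)

```text
t: 3.95
ee_pos: [531.4, 144.7, 256.8]
orientation: [-3.138, -0.156, -0.001]
ft_force: [1.9, -0.2, 1.8]
width: 0.6
grasp_force: 0.7
```

>>> step_arm(
  targets=[
    [[0,0,-0.03,0,0,0,0],[0,0,-0.03,0,0,0,0],[0,0,0,0,0,0,0],[0,0,0,0,0,0,0],[0,0,0,0,0,0,0]],
  ],
)

```text
t: 4.58
ee_pos: [531.3, 144.6, 255.7]
orientation: [3.138, 0.157, 0.001]
ft_force: [-5.6, -2.1, 24.7]
width: 0.4
grasp_force: 12.2
```

The pad has bottomed: 25 N at tip z ≈ 74. Next I lift, go over to the front-left of the plate, then lower.

>>> step_arm(
  targets=[
    [[0,0,0.6,0,0,0,0],[0,0,0.8,0,0,0,0],[-0.36,0.74,0,0,0,0,0],[-0.37,0.74,0,0,0,0,0],[0,0,0,0,0,0,0]],
  ],
)

```text
t: 5.2
ee_pos: [493.3, 220.2, 323.4]
orientation: [3.137, 0.161, -0.002]
ft_force: [-0.5, -0.1, -0.1]
width: 0.5
grasp_force: 0.0
```

```bash
python3 -c "
from h import *
snap('wrist','w2');snap('side','s2');snap('top','t2');crop('s2','s2c',250,60,410,260,3)
a=cv2.imread('pics/w2.png');b=cv2.imread('pics/s2c.png');b=cv2.resize(b,(320,400));a=cv2.resize(a,(480,300))
c=np.zeros((400,800,3),np.uint8);c[:300,:480]=a;c[:,480:]=b;cv2.imwrite('pics/m2.png',c)
p=(497.7,188.9,85);print(proj('w2',p)*.75,(proj('s2',p)-[250,60])*2+[480,0])
print(readout.get_obs()['ee_pos'],readout.get_obs()['ft_force'])"
```

```text
[273.47241133 159.50709341] [577.39977193 262.28554983]
[494.75789816 218.23557001 323.39570931] [ 1.22428855  0.15105983 -0.42116905]
```

View pics/m2.png

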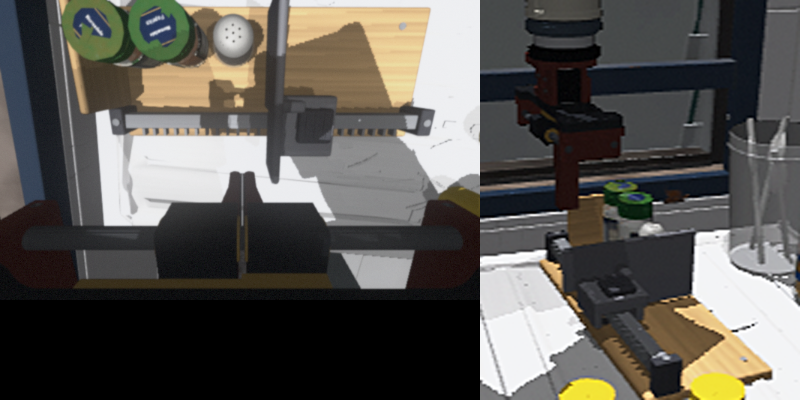

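The pad sits flush, down on the carriage. The closed fingers (243, 175) are left of the plate's front end (275, 182), and the jars are far behind. Lowering and starting the push along the rack's −y.

>>> step_arm(
  targets=[
    [[0,0,-0.5,0,0,0,0],[0,0,-0.5,0,0,0,0],[0,0,-0.38,0,0,0,0],[0.01,-0.1,0,0,0,0,0],[0.01,-0.1,0,0,0,0,0]],
  ],
)

```text
t: 5.98
ee_pos: [496.3, 207.8, 255.1]
orientation: [-3.138, -0.155, -0.0]
ft_force: [-0.8, -0.1, 1.4]
width: 0.5
grasp_force: 0.0
```

>>> step_arm(
  targets=[
    [[0.01,-0.1,0,0,0,0,0],[0.01,-0.1,0,0,0,0,0],[0.01,-0.1,0,0,0,0,0],[0.01,-0.1,0,0,0,0,0],[0.01,-0.1,0,0,0,0,0]],
  ],
)

```text
t: 6.6
ee_pos: [498.6, 183.5, 255.1]
orientation: [-3.137, -0.157, -0.002]
ft_force: [0.3, 2.8, 3.0]
width: 0.2
grasp_force: 1.8
```

>>> step_arm(
  targets=[
    [[0.02,-0.2,0,0,0,0,0],[0.02,-0.2,0,0,0,0,0],[0.02,-0.2,0,0,0,0,0],[0.02,-0.2,0,0,0,0,0],[0.02,-0.2,0,0,0,0,0]],
  ],
)

```text
t: 7.22
ee_pos: [503.4, 132.9, 254.7]
orientation: [-3.138, -0.156, -0.0]
ft_force: [1.8, 3.9, 2.0]
width: 0.6
grasp_force: 1.9
```

>>> step_arm(
  targets=[
    [[0.02,-0.16,0,0,0,0,0],[0.01,-0.1,0,0,0,0,0],[0.01,-0.1,0,0,0,0,0],[0.01,-0.06,0,0,0,0,0],[0,0,0,0,0,0,0]],
  ],
)

```text
t: 7.85
ee_pos: [505.4, 112.3, 254.4]
orientation: [3.137, 0.156, -0.002]
ft_force: [0.7, -0.9, -0.6]
width: 0.3
grasp_force: 0.1
```

>>> step_arm(
  targets=[
    [[0.01,-0.06,0,0,0,0,0],[0.01,-0.06,0,0,0,0,0],[0,-0.04,0,0,0,0,0],[0,-0.04,0,0,0,0,0],[0,0,0,0,0,0,0]],
  ],
)

```text
t: 8.48
ee_pos: [506.2, 103.4, 254.4]
orientation: [-3.136, -0.155, 0.002]
ft_force: [-3.0, 12.1, 0.3]
width: 0.8
grasp_force: 6.0
```

>>> step_arm(
  targets=[
    [[0,-0.03,0,0,0,0,0],[0,0,0,0,0,0,0],[0,0,0,0,0,0,0],[0,0,0,0,0,0,0],[0,0,0,0,0,0,0]],
  ],
)

```text
t: 9.1
ee_pos: [506.2, 103.0, 254.4]
orientation: [-3.135, -0.155, 0.001]
ft_force: [-4.9, 21.0, -0.2]
width: 0.4
grasp_force: 10.3
```

It is hard against the stop: the force went from 12 to 21 N with almost no motion. Backing off, lifting and clearing.

>>> step_arm(
  targets=[
    [[-0.02,0.2,0,0,0,0,0],[-0.02,0.3,0,0,0,0,0],[0,0,0.6,0,0,0,0],[0,0,0.9,0,0,0,0],[0,0,1,0,0,0,0]],
  ],
)

```text
t: 9.72
ee_pos: [504.6, 126.4, 380.6]
orientation: [3.137, 0.157, -0.001]
ft_force: [0.9, -0.8, -0.2]
width: 0.5
grasp_force: 0.0
```

>>> step_arm(
  targets=[
    [[0,-0.8,0.6,0,0,0,0],[0,-1,0,0,0,0,0],[0,-1,0,0,0,0,0],[0,-1,0,0,0,0,0],[0,-1,0,0,0,0,0]],
  ],
)

```text
t: 10.35
ee_pos: [504.7, -115.3, 409.9]
orientation: [3.137, 0.156, 0.001]
ft_force: [1.0, 0.8, 0.2]
width: 0.5
grasp_force: 0.0
```

```bash
python3 -c "
from h import *
snap('side','s3');snap('top','t3');crop('s3','s3c',250,120,410,270,2.5);crop('t3','t3c',195,120,385,220,4)
a=cv2.imread('pics/t3c.png');b=cv2.imread('pics/s3c.png');b=b[:,:400]
c=np.zeros((600,800,3),np.uint8);a=cv2.resize(a,(600,316));c[:316,:600]=a;c[316:600,:400]=b[60:344];cv2.imwrite('pics/m3.png',c)
o=readout.get_obs();print(o['ee_pos'],o['ft_force'])"
```

```text
[ 504.86000888 -117.21911249  409.89873123] [ 0.26707584 -0.09967616  0.51118214]
```

View pics/m3.png

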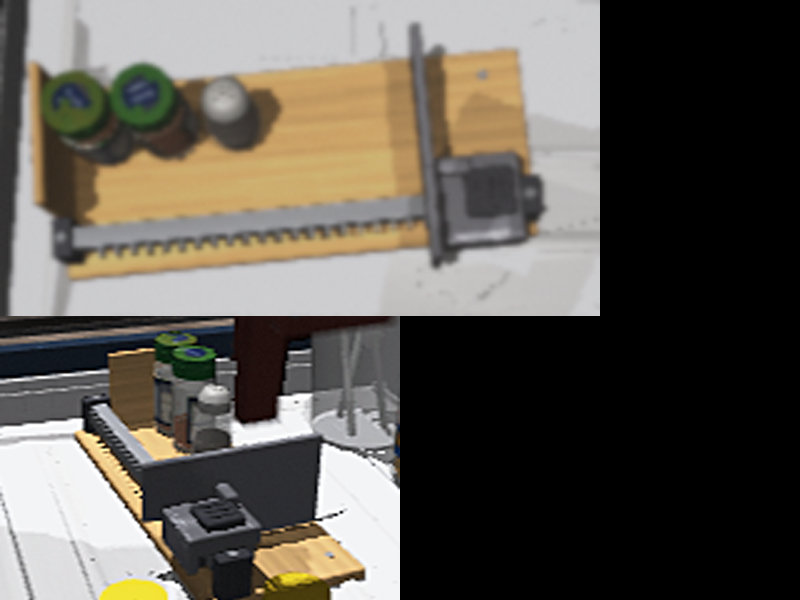

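The carriage (485, 200) is against the right-hand end block (533, 195), the pad is down, and all three jars stand where they were. The arm is clear.

```bash
python3 -c "
from h import *
print(ctrl.close_job())"
```

```text
the job is handed in; nothing more can be done
None
```

The job is handed in: I pressed the release pad fully down, pushed the jaw back to its stop at the right-hand end block, left the three jars standing where they were, and moved the arm clear, at about 10 s of the 38 s allowed.

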